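# Snap open the turquoise recipe stand

## Task

Two folding recipe stands lie folded on the kitchen counter. Lift the backrest of the turquoise one by its grip until it snaps over and stays fully open, then let go. Leave the beech-coloured stand folded and do not move or knock over the glass jar.

Things in the scene. Friction and masses are not known exactly. Their poses are not given: they have to be found in the camera images.
- flap_turquoise (a joint): Turquoise stand's slatted backrest, 112 mm wide, 10 thick: angle about its level hinge. 0 = folded flat; 1.80 rad (just past upright) = fully open, at its stop. A spring holds it at either end: it resists to dead centre (about 1.05 rad), then snaps open by itself. Lifting it by the grip takes about 3 N at first, then less. The base (130 x 120 mm, posts 49 high; 152 over the springs) is fixed.
- grip_turquoise (a point): Centre of the grip, a turquoise bar 18 mm thick, 30 long, flat ends, at the backrest's free end, moving with it. Folded: 40 mm above the counter, free counter below and beside. y: along the bar and the hinge; x: to the hinge axis, 150 mm off; z: up when folded. Panel begins 38 mm from it; neck 12 mm wide. Pinch its end faces from above; it turns between the fingers on its 150 mm arc.
- flap_beech (a joint): Backrest of the other stand, beech-coloured, else of the same shape and size; either stand may be on the left. 0 = folded flat, 1.80 rad = open. It is to stay folded.
- jar: Screw-top glass jar with a steel lid, 68 mm in diameter, 105 mm high, standing on the counter; origin at the centre of its underside, z up. It stands on the robot's side of and between the two stands.
There are look-alikes about, which are no part of the job. What is shaped like the part that bears flap_beech but orange is not meant.

How it is judged:
By the outcome, as a careful person would: the job done as asked, in the order asked, and still so for the second after the job is handed in, with the robot touching nothing.
It also fails if it takes over 40 s, if anything falls off the work surface, if the arm or the gripper's body presses on something with over 40 N, if the wrist force passes 120 N, or if a joint passes its speed limit or range.

## Robot

A 7-joint arm with a two-finger parallel gripper is mounted at the origin on the work surface. World frame = base frame: x ahead of the robot, y to its left, z up, the work surface at z = 0. Lengths are in m, angles in rad, forces in N, time in s.
With the tool pointing down it reaches from about 0.4 to 0.9 m from the base axis. Payload 5.6 kg.
Tool frame: the origin (TCP) lies at the very end of the fingers, on their centre line; the grasp point (between the pads) lies 19 mm behind it; x points along the fingers, z is the direction in which the jaws open and shut, and the axes are right-handed (so a half turn about x gives the same grasp; the last joint's range is limited). The gripper opens to 92 mm and grips with 3 to 60 N. Pads are 20 mm wide; open, the fingers measure 128 mm over their backs; the gripper's body (75 mm by 189 mm) begins 69 mm behind the grasp point.
Start: joints at [1.249, 0.468, -0.012, 1.603, 0.006, 1.071, -0.056], TCP at [0.179, -0.625, 0.215] pointing down, gripper open.
Joint ranges: [-2.53, 2.53], [-0.31, 2.02], [-1.57, 1.55], [0.28, 2.44], [-1.29, 4.43], [0.15, 1.84], [-2.92, 2.92]. Speed limits (rad/s): [2.57, 2.57, 3.14, 3.14, 3.14, 3.14, 3.14].

## Interface

Orientations are given as a unit quaternion [w, x, y, z].
In Python, from bench import sensors, eyes, ctrl gives the robot as it stands. The module is installed in compiled form; this text tells all that it offers.
- The arm moves only by the tool step_arm, never from a script. Its argument "series" is a list that holds one entry, the list of rows, each a list of 7 numbers: the shift along the tool's x, y, z in m, then the turn, a rotation vector about the tool's x, y, z in degrees, then the gripper's target within -1 to 1 (shut at 1, half-way at 0, fully open at -1). In form: [[[dx, dy, dz, ax, ay, az, fingers], ...]]. A call has 1 to 12 rows; each row is the pose to reach, as a shift and turn from the pose commanded when the call began, along the tool's axes at that moment; what a row does not reach only later rows make up. A row lasts 1/8 s, in which the tool goes at most 62.5 mm and 10.7 degrees, less where a joint would pass 70% of its speed; a pose out of reach is approached as far as the arm can. A call with a gripper value outside its range is refused whole. The fingers move at their own pace and stop on an object; "grip_force" is the grip in N (left out, the last holds). Time passes only in rows, so rows that repeat a pose let the fingers close. It gives the time, the measured TCP pose, the force and the opening at its end, in the units of the state.
- sensors.read_state(): the state, without advancing time (a new reading comes with each control period).
- eyes.read_camera(name): name is "side" or "top" or "wrist"; returns a dict with "img" (480x640x3 uint8, blue, green, red), "K" (3x3 intrinsics, pixels), "dist_coeffs" ([k1, k2, p1, p2, k3] as OpenCV has them; the pictures are not rectified), "cam_to_world" (4x4, takes a point from camera to world coordinates); the wrist camera has in their place "T_tool_cam" (4x4, takes a point from camera to tool coordinates, whose origin is the TCP and whose axes are the tool frame's). Camera axes: x right, y up, looking along -z (the intrinsics and any distortion apply to the point x, -y, -z); pixel columns grow to the right and rows downward; lengths in m; the calibration is good to about 2 mm. A picture is of the moment at which its call begins: read the wrist's pose just before it. There is no depth.
- ctrl.hand_in(): hands the job in, once; it reports no verdict.
The state is a dict: "t": time; "joints": joint angles; "qd": joint speeds; "joint_torque": joint torques, N m; "position": TCP position; "tool_rot": TCP orientation; "ft_force": force on the tool from outside, world axes, zero at the start; "ft_torque": the same for the moment, N m; "finger_gap": finger opening in m.
Only numpy, scipy, OpenCV 4.12 (cv2) and the standard library are available. Lean on these libraries where they do the work, as an engineer would, in place of code of your own. Each camera call takes 0.05 s, during which the arm holds its last target.

## Working session

There is one attempt and no reset: what is moved stays moved. The work goes in short steps, Python scripts to look and compute and a tool call to move; the robot and the scene stay as the last step left them, time stands still between calls to the robot, and variables do not carry over. Pictures are saved under pics/ and viewed, and the job is handed in when it is done.

Besides the shell and the picture viewer there is one more tool, called after "Emit:" by a JSON object that holds its "api" and its "payload". step_arm: Moves the arm, as the interface text tells. Its arguments: {"type":"object","properties":{"series":{"type":"array"},"grip_force":{"type":"number"}},"required":["series"]}

```bash
mkdir -p pics; python3 - <<'E'
from bench import sensors, eyes
import cv2,numpy as np
s=sensors.read_state()
for k,v in s.items(): print(k,np.round(v,4))
for n in ["side","top","wrist"]:
    c=eyes.read_camera(n); cv2.imwrite(f"pics/{n}0.png",c["img"])
    print(n,c["K"],c["dist_coeffs"],c.get("cam_to_world",c.get("T_tool_cam")))
E
```

```text
t 0.0
joints [ 1.249   0.4684 -0.0116  1.6036  0.006   1.0714 -0.0563]
qd [-0.0005  0.0003 -0.0017  0.0007 -0.0006  0.0003  0.001 ]
joint_torque [ 0.00000e+00 -5.20572e+01 -1.30000e-02 -2.43744e+01 -5.68000e-02
  1.72000e-02  2.00000e-04]
position [ 0.1786 -0.6244  0.2137]
tool_rot [ 0.5641  0.426   0.5651 -0.4254]
ft_force [ 0.3416 -0.6667 -0.5833]
ft_torque [0.012  0.0278 0.0324]
finger_gap 0.0919
side [[502.75546169   0.         319.84048302]
 [  0.         502.75546169 246.43666228]
 [  0.           0.           1.        ]] [-0.05064384  0.          0.          0.          0.        ] [[ 0.98330944  0.11179505 -0.14354234  0.33610677]
 [-0.18192277  0.61531683 -0.76700019 -0.74751015]
 [ 0.00257719  0.78031216  0.62538492  0.64858347]
 [ 0.          0.          0.          1.        ]]
top [[533.68910234   0.         308.85527894]
 [  0.         533.68910234 242.36964224]
 [  0.           0.           1.        ]] [0.03041644 0.         0.         0.         0.        ] [[-5.42583263e-02  9.74715209e-01 -2.16763226e-01  2.66783045e-01]
 [-9.98526473e-01 -5.31725466e-02  1.08426390e-02  6.18334704e-03]
 [-9.57367632e-04  2.17032123e-01  9.76163993e-01  1.02899179e+00]
 [ 0.00000000e+00  0.00000000e+00  0.00000000e+00  1.00000000e+00]]
wrist [[375.03406521   0.         315.31185157]
 [  0.         375.03406521 242.23404687]
 [  0.           0.           1.        ]] [-0.02730648  0.          0.          0.          0.        ] [[-5.17712282e-04  2.42354322e-01 -9.70187670e-01 -1.71369658e-01]
 [ 1.07657209e-03  9.70187373e-01  2.42353674e-01  6.82061354e-02]
 [ 9.99999286e-01 -9.19007489e-04 -7.63189817e-04 -5.79675073e-04]
 [ 0.00000000e+00  0.00000000e+00  0.00000000e+00  1.00000000e+00]]
```

View pics/top0.png

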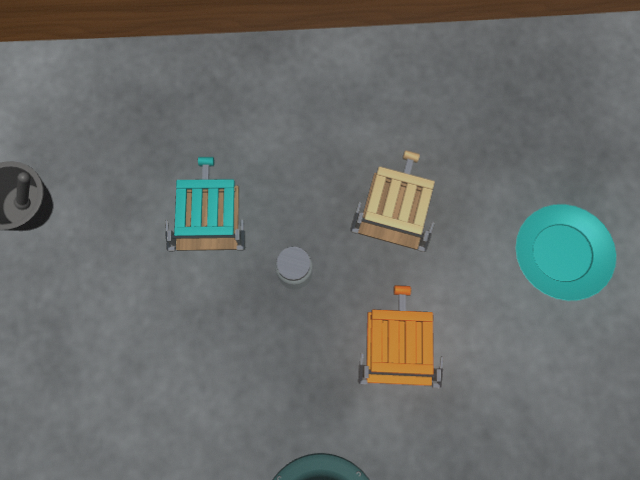

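View pics/side0.png

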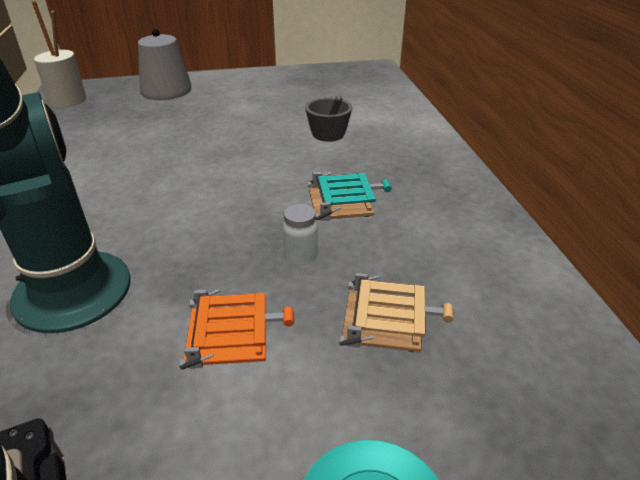

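The top view shows the turquoise stand at about (205,215) with its grip at (206,161). The beech stand is at (398,205), the orange look-alike at (400,345) and the jar at (294,265). A turquoise plate, also a look-alike, is at (566,252). Only the slatted stand at (205,215) fits the target: it is turquoise and has a grip and hinge. Next I'll enlarge it and measure.

```bash
cat > h.py <<'E'
import cv2,numpy as np
from bench import sensors,eyes
from scipy.spatial.transform import Rotation as R
def rot(q): return R.from_quat([q[1],q[2],q[3],q[0]]).as_matrix()
def T(c,s=None):
    if "cam_to_world" in c: return np.array(c["cam_to_world"])
    W=np.eye(4);W[:3,:3]=rot(s["tool_rot"]);W[:3,3]=s["position"];return W@np.array(c["T_tool_cam"])
def ray(c,uv,M):
    p=cv2.undistortPoints(np.array([[uv]],float),np.array(c["K"]),np.array(c["dist_coeffs"]))[0,0]
    d=M[:3,:3]@np.array([p[0],-p[1],-1.]);return M[:3,3],d/np.linalg.norm(d)
def plane(c,uv,z,M):
    o,d=ray(c,uv,M);return o+d*(z-o[2])/d[2]
def tri(rs):
    A=0;b=0
    for o,d in rs:
        P=np.eye(3)-np.outer(d,d);A=A+P;b=b+P@o
    x=np.linalg.solve(A,b);return x,[np.linalg.norm((np.eye(3)-np.outer(d,d))@(x-o)) for o,d in rs]
def mask(img,lo=(80,100,60),hi=(95,255,255)):
    return cv2.inRange(cv2.cvtColor(img,cv2.COLOR_BGR2HSV),lo,hi)
def blobs(img,amin=20,**k):
    n,l,st,ce=cv2.connectedComponentsWithStats(mask(img,**k))
    return [(st[i].tolist(),ce[i].round(2).tolist()) for i in range(1,n) if st[i][4]>=amin]
E
python3 - <<'E'
from h import *
t=eyes.read_camera("top");s=eyes.read_camera("side")
for c in (t,s): print(*blobs(c["img"]),sep="\n")
a=cv2.resize(t["img"][140:270,150:320],None,fx=3,fy=3,interpolation=2);b=cv2.resize(s["img"][160:270,270:410],None,fx=3,fy=3,interpolation=2)
h=max(a.shape[0],b.shape[0])
b=cv2.copyMakeBorder(b,0,h-b.shape[0],0,0,0)
a=cv2.resize(a,None,fx=.74,fy=.74);a=cv2.copyMakeBorder(a,0,h-a.shape[0],0,0,0)
cv2.imwrite("pics/crop.png",np.hstack([a,b]));print(np.hstack([a,b]).shape)
E
```

```text
([198, 157, 16, 9, 131], [205.58, 160.68])
([174, 179, 61, 57, 2638], [204.0, 207.29])
([516, 204, 100, 97, 7562], [565.57, 251.95])
([24, 93, 16, 13, 82], [31.41, 98.89])
([318, 173, 58, 32, 1380], [345.92, 188.37])
([40, 175, 8, 11, 28], [42.96, 179.96])
([19, 178, 22, 13, 93], [28.01, 184.29])
([382, 179, 9, 13, 80], [386.22, 185.02])
([10, 182, 9, 8, 22], [13.95, 185.32])
([0, 188, 11, 7, 28], [5.5, 191.14])
([89, 253, 40, 55, 507], [113.27, 280.88])
([11, 282, 42, 47, 535], [26.87, 308.68])
([304, 440, 134, 40, 3862], [369.71, 462.99])
(390, 797, 3)
```

View pics/crop.png

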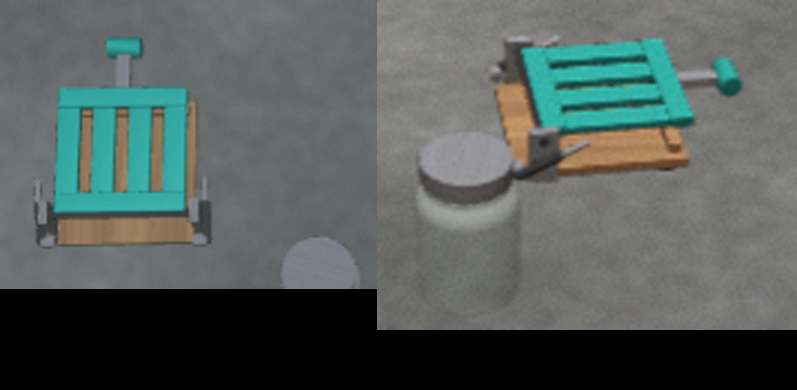

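The crop confirms it: a turquoise slatted backrest, folded flat, with a cross-bar grip on a grey neck on the side away from the robot. The jar is to its lower right. Now I'll triangulate.

```bash
python3 - <<'E'
from h import *
t=eyes.read_camera("top");s=eyes.read_camera("side")
Mt,Ms=T(t),T(s)
g,r=tri([ray(t,(205.58,160.68),Mt),ray(s,(386.22,185.02),Ms)]);print("grip",g,r)
g=plane(t,(205.58,160.68),.045,Mt);print(g)
m=mask(t["img"]); 
cs,_=cv2.findContours(m[170:240,165:245],cv2.RETR_EXTERNAL,2)
c=max(cs,key=cv2.contourArea)+[165,170]
box=cv2.boxPoints(cv2.minAreaRect(c));P=np.array([plane(t,b,.045,Mt) for b in box]);print(box,P)
for i in range(4): e=P[(i+1)%4]-P[i];print(np.linalg.norm(e),np.degrees(np.arctan2(e[1],e[0])))
cg=P.mean(0);d=g-cg;print("dir",np.degrees(np.arctan2(d[1],d[0])),np.linalg.norm(d))
# grip bar axis
cs,_=cv2.findContours(m[150:172,190:222],cv2.RETR_EXTERNAL,2);c=max(cs,key=cv2.contourArea)+[190,150]
print(cv2.minAreaRect(c))
# jar lid
print("jar lid",plane(t,(293.5,263),.105,Mt))
st=sensors.read_state();Rm=rot(st["tool_rot"]);print(Rm.round(4))
E
```

```text
grip [0.66258781 0.18808128 0.04246809] [np.float64(0.0020567605819904115), np.float64(0.002056760581990406)]
[0.65937421 0.18768209 0.045     ]
[[174. 179.]
 [234. 179.]
 [234. 235.]
 [174. 235.]] [[0.62498478 0.24909954 0.045     ]
 [0.6188257  0.13329769 0.045     ]
 [0.5072816  0.13602164 0.045     ]
 [0.5134361  0.24916318 0.045     ]]
0.11596552447704442 -93.0444865213449
0.11157735158515077 178.6010902697274
0.11330880201452125 86.88638242736643
0.1115486996285556 -0.03268747537456469
dir -2.5873213124776453 0.09333731549711123
((205.5, 161.0), (8.0, 15.0), 90.0)
jar lid [0.43632404 0.02489751 0.105     ]
[[-2.000e-04  9.614e-01  2.751e-01]
 [ 3.000e-04  2.751e-01 -9.614e-01]
 [-1.000e+00 -1.000e-04 -4.000e-04]]
```

The grip is at about (0.661, 0.188, 0.042), which agrees with the 40 mm given. The panel measures 112–115 mm and the bar lies about 3° off world y. The jar is at (0.436, 0.025), well clear. I'll move to hover above the grip.

Emit:
{"api": "step_arm", "payload": {"series": [[[0.0,0.058,-0.054,1.6,0,0,-1],[0.0,0.1,-0.095,3.2,0,0,-1],[0.0,0.14,-0.135,4.8,0,0,-1],[0.0,0.18,-0.17,6.4,0,0,-1],[0.0,0.22,-0.21,8,0,0,-1],[0.0,0.26,-0.25,9,0,0,-1],[0.0,0.3,-0.285,10,0,0,-1],[0.0,0.34,-0.325,11,0,0,-1],[0.0,0.38,-0.36,12,0,0,-1],[0.0,0.42,-0.4,13,0,0,-1],[0.0,0.46,-0.435,14,0,0,-1],[0.0,0.5,-0.475,15,0,0,-1]]]}}

```text
t: 1.85
position: [0.5298, -0.0296, 0.2148]
tool_rot: [0.504, 0.496, 0.504, -0.496]
ft_force: [0.5, -0.6, 0.7]
finger_gap: 0.092
```

```bash
python3 - <<'E'
from h import *
s=sensors.read_state();Rm=rot(s["tool_rot"]);print(s["t"],s["position"],s["joints"],Rm.round(3))
print(Rm.T@(np.array([.655,.188,.2])-s["position"]), np.degrees(np.arctan2(Rm[1,2],Rm[0,2])))
E
```

```text
1.85 [ 0.52976442 -0.02958455  0.21481514] [ 0.29154506  0.29534608 -0.35633016  1.87649951  0.12231803  0.9901241
 -1.6731983 ] [[ 0.001  1.     0.015]
 [-0.     0.015 -1.   ]
 [-1.     0.001  0.   ]]
[ 0.014802    0.12856674 -0.21563388] -89.11627400506725
```

Emit:
{"api": "step_arm", "payload": {"series": [[[0.004,0.03,-0.05,1,0,0,-1],[0.007,0.06,-0.1,2,0,0,-1],[0.01,0.09,-0.15,3,0,0,-1],[0.014,0.12,-0.2,3.5,0,0,-1],[0.015,0.129,-0.216,3.5,0,0,-1],[0.015,0.129,-0.216,3.5,0,0,-1]]]}}

```text
t: 2.6
position: [0.6538, 0.1881, 0.1989]
tool_rot: [-0.489, -0.51, -0.489, 0.511]
ft_force: [-1.2, -0.4, 0.5]
finger_gap: 0.0918
```

```bash
python3 - <<'E'
from h import *
s=sensors.read_state();c=eyes.read_camera("wrist");M=T(c,s)
cv2.imwrite("pics/w1.png",c["img"]);print(s["t"],s["position"],s["joints"],*blobs(c["img"]),sep="\n")
np.savez("w1.npz",img=c["img"],M=M)
E
```

```text
2.6
[0.6538096  0.18813339 0.19889346]
[-0.08009249  0.56855745 -0.36512095  1.51519802  0.21733193  1.09924599
 -2.10519992]
([299, 209, 34, 20, 659], [315.46, 218.28])
([254, 259, 124, 97, 9013], [315.68, 304.54])
```

View pics/w1.png

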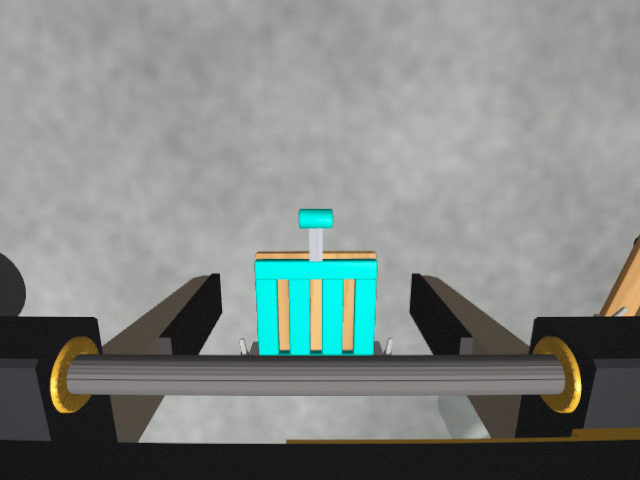

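The wrist view shows the grip at (315,218), level and midway between the fingers, with the slatted panel below it at (316,304). The alignment is good. I'll combine the views.

```bash
python3 - <<'E'
from h import *
w=np.load("w1.npz");s=sensors.read_state()
c=eyes.read_camera("wrist");t=eyes.read_camera("top");sd=eyes.read_camera("side")
rs=[ray(c,(315.46,218.28),w["M"]),ray(t,(205.58,160.68),T(t)),ray(sd,(386.22,185.02),T(sd))]
for k in ([0,1],[0,2],[0,1,2]): print(k,*tri([rs[i] for i in k]))
for u in ((299.5,218),(332.5,218)): print(plane(c,u,.042,w["M"]))
for u in ((255.5,270),(376.5,270),(258,352),(375,352)): print(plane(c,u,.045,w["M"]))
m=mask(c["img"]); 
cs,_=cv2.findContours(m[200:235,290:340],cv2.RETR_EXTERNAL,2);print(cv2.minAreaRect(max(cs,key=cv2.contourArea)))
Rm=rot(s["tool_rot"]);print(Rm.round(4))
E
```

```text
[0, 1] [0.66125911 0.18830019 0.04043168] [np.float64(0.00023250190925189025), np.float64(0.00023250190925190419)]
[0, 2] [0.66310767 0.1875382  0.0439535 ] [np.float64(0.0012256597522855646), np.float64(0.0012256597522854555)]
[0, 1, 2] [0.66221921 0.18793176 0.04285367] [np.float64(0.00045593799937929477), np.float64(0.0018664895172150714), np.float64(0.0022685689749983263)]
[0.66245955 0.20221653 0.042     ]
[0.66124297 0.17293928 0.042     ]
[0.61665739 0.24463168 0.045     ]
[0.61206327 0.13441495 0.045     ]
[0.5333396  0.24902868 0.045     ]
[0.52859509 0.13587737 0.045     ]
((23.0, 18.5), (19.0, 34.0), 90.0)
[[-9.00e-04  9.99e-01 -4.46e-02]
 [-1.40e-03 -4.46e-02 -9.99e-01]
 [-1.00e+00 -9.00e-04  1.40e-03]]
```

The grip is at (0.662, 0.188, 0.042), and its measured length of 29 mm matches the 30 mm given. I'll descend so the TCP is at z ≈ 0.022, then close gently.

Emit:
{"api": "step_arm", "payload": {"series": [[[0.04,0.0085,0,0,0,0,-1],[0.08,0.0085,0,0,0,0,-1],[0.12,0.0085,0,0,0,0,-1],[0.15,0.0085,0,0,0,0,-1],[0.168,0.0085,0,0,0,0,-1],[0.176,0.0085,0,0,0,0,-1],[0.176,0.0085,0,0,0,0,-1]]]}}

```text
t: 3.68
position: [0.663, 0.1868, 0.024]
tool_rot: [0.489, 0.511, 0.489, -0.511]
ft_force: [1.2, -0.1, -0.1]
finger_gap: 0.0922
```

```bash
python3 - <<'E'
from h import *
s=sensors.read_state();c=eyes.read_camera("wrist");cv2.imwrite("pics/w2.png",c["img"])
print(s["position"],s["ft_force"])
E
```

```text
[0.66302441 0.18680987 0.02404294] [ 1.15024128 -0.12108607 -0.12152574]
```

View pics/w2.png

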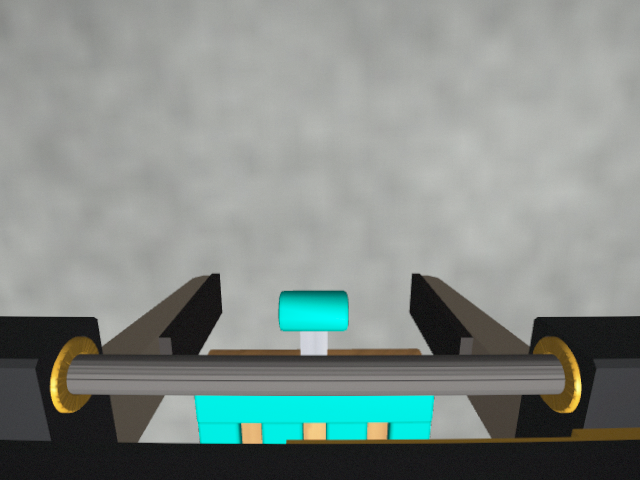

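The grip is at (313,311). The grasp point projects to about row 309, column 315, so it is centred to within 1 mm. Closing.

Emit:
{"api": "step_arm", "payload": {"series": [[[0,0,-0.001,0,0,0,0],[0,0,-0.001,0,0,0,0.6],[0,0,-0.001,0,0,0,0.6],[0,0,-0.001,0,0,0,0.6],[0,0,-0.001,0,0,0,1],[0,0,-0.001,0,0,0,1],[0,0,-0.001,0,0,0,1],[0,0,-0.001,0,0,0,1]]], "grip_force": 20}}

```text
t: 4.72
position: [0.6627, 0.1878, 0.0235]
tool_rot: [-0.489, -0.511, -0.489, 0.511]
ft_force: [0.5, -1.3, 0.7]
finger_gap: 0.0299
```

Emit:
{"api": "step_arm", "payload": {"series": [[[-0.013,-0.0006,0,0,0,0,1],[-0.026,-0.0023,0,0,0,0,1],[-0.039,-0.005,0,0,0,0,1],[-0.051,-0.009,0,0,0,0,1],[-0.051,-0.009,0,0,0,0,1]]]}}

```text
t: 5.35
position: [0.6531, 0.1882, 0.0756]
tool_rot: [-0.489, -0.511, -0.489, 0.511]
ft_force: [-1.9, -2.5, -2.0]
finger_gap: 0.03
```

```bash
python3 - <<'E'
from h import *
s=sensors.read_state();c=eyes.read_camera("wrist");cv2.imwrite("pics/w3.png",c["img"])
print(s["position"],s["ft_force"],s["ft_torque"])
E
```

```text
[0.65306212 0.18820291 0.07561443] [-1.89647003 -2.53643791 -1.97738124] [-0.28264858  0.29755039  0.02762816]
```

View pics/w3.png

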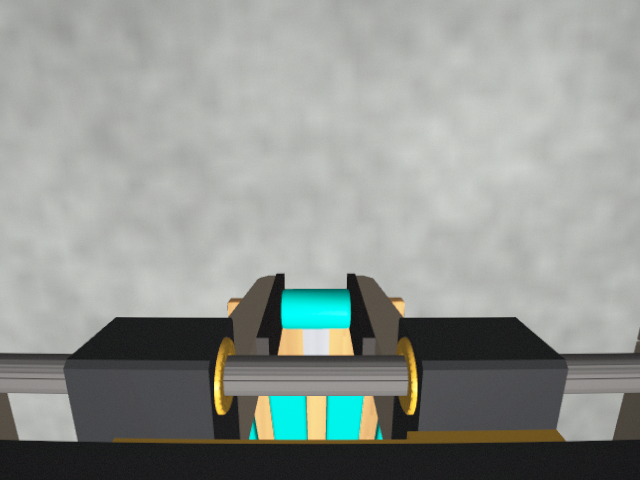

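Emit:
{"api": "step_arm", "payload": {"series": [[[-0.012,-0.005,0,0,0,0,1],[-0.024,-0.011,0,0,0,0,1],[-0.035,-0.018,0,0,0,0,1],[-0.045,-0.026,0,0,0,0,1],[-0.055,-0.035,0,0,0,0,1],[-0.064,-0.0445,0,0,0,0,1],[-0.064,-0.0445,0,0,0,0,1]]]}}

```text
t: 6.28
position: [0.6084, 0.19, 0.1396]
tool_rot: [-0.489, -0.511, -0.489, 0.511]
ft_force: [-1.2, -4.3, -2.0]
finger_gap: 0.0296
```

```bash
python3 - <<'E'
from h import *
s=sensors.read_state();c=eyes.read_camera("side");cv2.imwrite("pics/s4.png",cv2.resize(c["img"][80:280,250:450],None,fx=3,fy=3))
print(s["position"],s["ft_force"],s["ft_torque"],s["joints"])
E
```

```text
[0.60842478 0.18997077 0.13956443] [-1.24663562 -4.28087128 -2.01019933] [-0.80121474  0.16332556  0.00315586] [-0.09123126  0.56128202 -0.36390836  1.67808994  0.23680262  0.94612458
 -2.15834589]
```

View pics/s4.png

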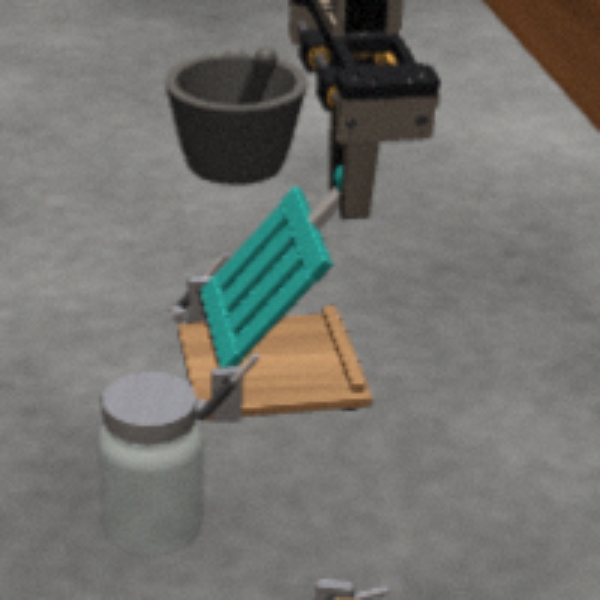

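The backrest is at about 50° and follows the arc; forces are small, with about 4 N sideways that I'll ease. Continuing over dead centre, staying in the grasp.

Emit:
{"api": "step_arm", "payload": {"series": [[[-0.008,-0.0105,0.001,0,0,0,1],[-0.015,-0.0215,0.001,0,0,0,1],[-0.021,-0.033,0.002,0,0,0,1],[-0.026,-0.045,0.002,0,0,0,1],[-0.03,-0.0575,0.002,0,0,0,1],[-0.033,-0.07,0.003,0,0,0,1],[-0.0345,-0.083,0.003,0,0,0,1],[-0.035,-0.096,0.003,0,0,0,1],[-0.035,-0.096,0.003,0,0,0,1]]]}}

```text
t: 7.45
position: [0.5122, 0.1937, 0.1747]
tool_rot: [0.489, 0.511, 0.49, -0.51]
ft_force: [-1.4, 5.5, 5.6]
finger_gap: 0.0295
```

```bash
python3 - <<'E'
from h import *
s=sensors.read_state();c=eyes.read_camera("side");cv2.imwrite("pics/s5.png",cv2.resize(c["img"][80:280,250:450],None,fx=3,fy=3))
print(s["position"],s["ft_force"],s["ft_torque"],s["joints"])
E
```

```text
[0.51216563 0.19368384 0.174704  ] [-1.39118823  5.48057417  5.63024692] [1.35651934 0.16808428 0.01747219] [-0.08630406  0.38101307 -0.41338092  1.87280724  0.18659115  0.92365206
 -2.19925629]
```

View pics/s5.png

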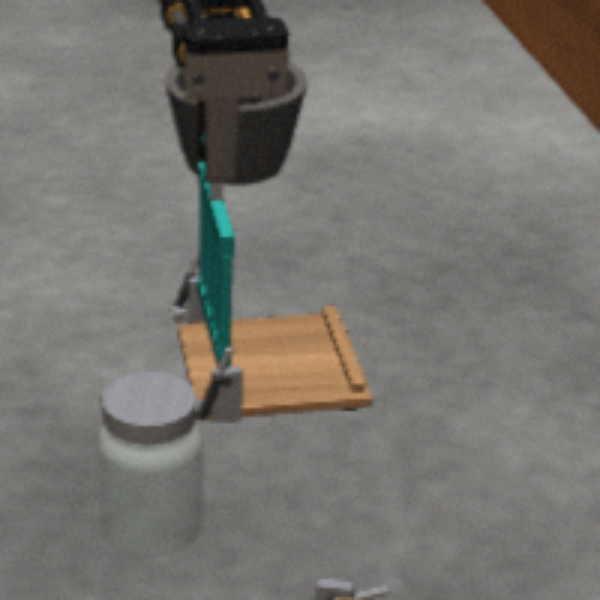

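Upright now, with small residual forces. I'll ease those and continue gently towards the stop at 103°.

Emit:
{"api": "step_arm", "payload": {"series": [[[0,-0.007,-0.001,0,0,0,1],[0,-0.013,-0.0015,0,0,0,1],[0.001,-0.02,-0.0015,0,0,0,1],[0.0015,-0.026,-0.0015,0,0,0,1],[0.003,-0.032,-0.0015,0,0,0,1],[0.003,-0.032,-0.0015,0,0,0,1],[0.003,-0.032,-0.0015,0,0,0,1]]]}}

```text
t: 8.38
position: [0.4804, 0.195, 0.1711]
tool_rot: [-0.489, -0.511, -0.489, 0.511]
ft_force: [-3.4, 2.5, 9.0]
finger_gap: 0.0301
```

```bash
python3 - <<'E'
from h import *
s=sensors.read_state();c=eyes.read_camera("side");cv2.imwrite("pics/s6.png",cv2.resize(c["img"][80:280,250:450],None,fx=3,fy=3))
print(s["position"],s["ft_force"],s["ft_torque"])
E
```

```text
[0.48044827 0.1949654  0.17109415] [-3.41193526  2.51128205  9.02822611] [0.61816528 0.58170592 0.0166146 ]
```

View pics/s6.png

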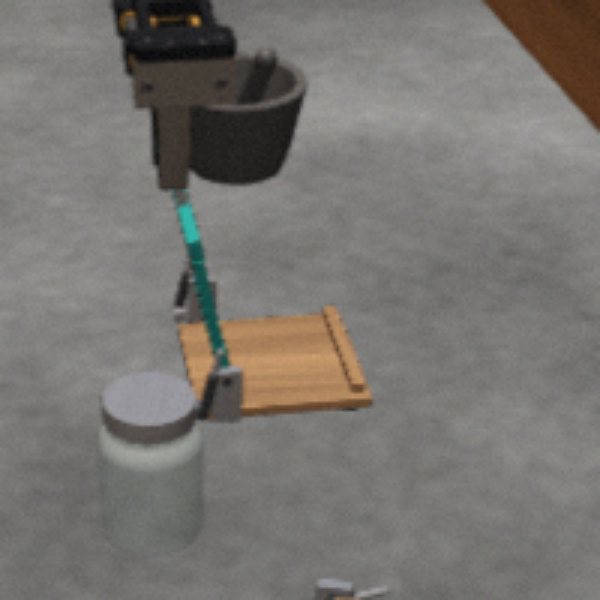

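The backrest leans past upright, almost at its stop. Release, then retreat straight up.

Emit:
{"api": "step_arm", "payload": {"series": [[[0,0,0,0,0,0,-0.1],[0,0,0,0,0,0,-0.1],[0,0,0,0,0,0,-0.1],[0,0,0,0,0,0,-0.1],[-0.02,0,0,0,0,0,-0.1],[-0.05,0,0,0,0,0,-0.1],[-0.09,0,0,0,0,0,-0.1],[-0.13,0,0,0,0,0,-0.1],[-0.15,0,0,0,0,0,-0.1],[-0.15,0,0,0,0,0,-0.1]]]}}

```text
t: 9.68
position: [0.482, 0.1949, 0.3218]
tool_rot: [0.489, 0.512, 0.488, -0.51]
ft_force: [0.4, -0.8, -0.2]
finger_gap: 0.0504
```

```bash
python3 - <<'E'
from h import *
s=sensors.read_state();c=eyes.read_camera("side");t=eyes.read_camera("top")
a=cv2.resize(c["img"],(400,300));b=cv2.resize(t["img"],(400,300))
d=cv2.resize(c["img"][130:280,250:450],(400,300));e=cv2.resize(t["img"][120:300,140:380],(400,300))
cv2.imwrite("pics/s7.png",np.vstack([np.hstack([a,b]),np.hstack([d,e])]))
print(s["t"],s["position"],s["ft_force"],*blobs(c["img"]),*blobs(t["img"]),sep="\n")
t0=cv2.imread("pics/top0.png");df=cv2.absdiff(t0,t["img"]).max(2)
for n,(x0,y0,x1,y1) in dict(jar=(274,242,314,288),beech=(350,145,440,255),orange=(355,280,445,390)).items(): print(n,df[y0:y1,x0:x1].mean(),(df[y0:y1,x0:x1]>40).sum())
s0=cv2.imread("pics/side0.png");df=cv2.absdiff(s0,c["img"]).max(2)
for n,(x0,y0,x1,y1) in dict(jar=(280,205,320,265),beech=(335,270,460,355)).items(): print(n,df[y0:y1,x0:x1].mean(),(df[y0:y1,x0:x1]>40).sum())
E
```

```text
9.675
[0.48200474 0.19485363 0.32184989]
[ 0.353589   -0.80896816 -0.24870299]
([10, 120, 10, 6, 23], [14.7, 122.04])
([301, 125, 9, 13, 94], [304.8, 130.99])
([308, 148, 17, 49, 194], [315.5, 170.58])
([55, 158, 9, 12, 33], [58.18, 163.52])
([102, 253, 11, 12, 45], [106.44, 257.98])
([97, 259, 32, 46, 361], [116.1, 281.71])
([11, 283, 46, 47, 521], [27.92, 309.76])
([304, 440, 134, 40, 3860], [369.65, 462.99])
([40, 68, 7, 10, 29], [43.0, 72.21])
([55, 68, 11, 16, 32], [60.09, 74.06])
([26, 75, 11, 13, 42], [31.05, 80.6])
([51, 75, 9, 13, 34], [54.85, 81.12])
([15, 82, 11, 15, 40], [20.25, 89.78])
([25, 87, 9, 6, 21], [28.1, 90.14])
([6, 89, 12, 8, 29], [12.07, 93.07])
([34, 90, 8, 13, 28], [36.36, 96.5])
([65, 90, 9, 8, 23], [68.7, 93.61])
([15, 97, 8, 14, 25], [18.04, 102.88])
([1, 98, 7, 9, 21], [4.33, 101.9])
([81, 98, 8, 7, 21], [83.95, 100.76])
([51, 100, 14, 20, 55], [57.35, 108.76])
([1, 105, 15, 18, 54], [7.89, 112.0])
([45, 107, 10, 18, 45], [49.98, 116.53])
([8, 110, 23, 42, 176], [18.07, 131.82])
([59, 114, 11, 11, 32], [64.84, 119.53])
([78, 117, 12, 13, 36], [83.19, 12
[... 1037 characters left out ...]
2, 11, 36], [35.53, 210.22])
([135, 207, 8, 9, 22], [138.64, 211.36])
([198, 233, 35, 6, 165], [214.76, 234.93])
([42, 234, 9, 7, 28], [45.57, 237.14])
([44, 245, 15, 10, 29], [51.34, 248.24])
([134, 253, 10, 9, 23], [138.3, 257.48])
([116, 264, 9, 10, 26], [120.65, 269.42])
([141, 266, 7, 10, 21], [143.76, 270.62])
([155, 313, 12, 9, 28], [160.25, 316.75])
([145, 314, 12, 14, 40], [150.4, 321.48])
([131, 343, 5, 11, 20], [132.7, 348.65])
([188, 354, 16, 8, 27], [195.67, 356.96])
([205, 357, 7, 11, 25], [207.68, 362.2])
([165, 384, 11, 10, 39], [169.21, 388.67])
jar 18.321739130434782 0
beech 20.611919191919192 0
orange 22.594444444444445 0
jar 5.0754166666666665 32
beech 3.558588235294118 0
```

View pics/s7.png

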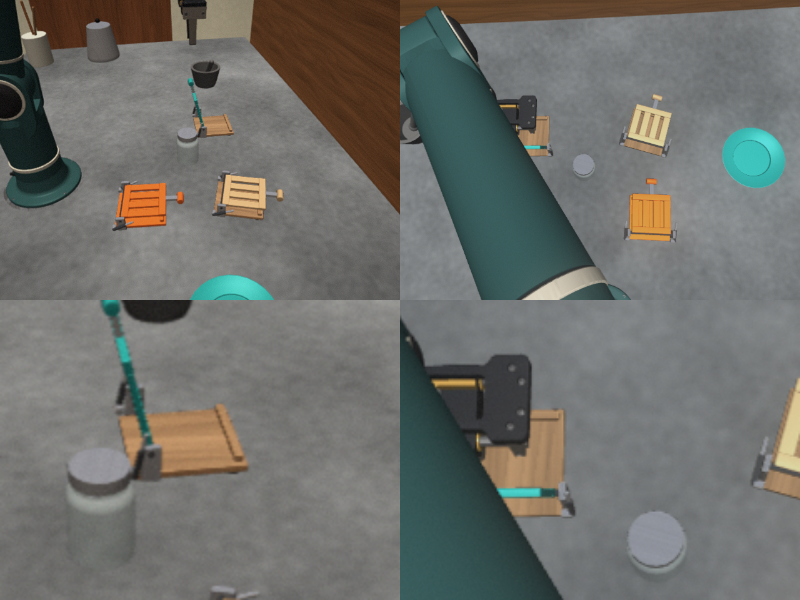

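```bash
python3 - <<'E'
from h import *
c=eyes.read_camera("side");o,d=ray(c,(304.8,131),T(c))
g=o+d*((.195-o[1])/d[1]);print(g, "angle",np.arctan2(g[2]-.0415,.512-g[0])*-1+np.pi)
from bench import ctrl
print(blobs(c["img"])[1]); print(ctrl.hand_in())
E
```

```text
[0.48023149 0.195      0.18893506] angle 1.7830260606608688
([301, 125, 9, 13, 93], [304.83, 131.05])
the job is handed in; nothing more can be done
None
```

I gripped the turquoise stand's grip and lifted its backrest along the arc, past dead centre to its stop. Then I released it, moved straight up out of the way and handed the job in at about 10 s.

**Backrest:** After release it stayed open. The side view measured 1.78 rad against the 1.80 rad stop, which is within measuring error. The grip was in the same place in two pictures after release.

**Beech and orange stands:** Both are still folded, with no pixel change above noise in the views I compared (beech from side and top, orange from top only).

**Jar:** It is standing where it was. The top view shows no change above noise. The side view showed 32 changed pixels in the box around the jar. I put these down to the moved backrest and springs just behind it, since the jar's outline looks the same.

**Forces:** In the readings taken between moves, the wrist force stayed at or below about 10 N, the highest being at the stop. It was about 1 N when I handed in, with the gripper touching nothing.

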